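# Pack the blue model kit tray

## Robot

A 6-joint arm with a two-finger parallel gripper is mounted at the origin on the work surface. World frame = base frame: x ahead of the robot, y to its left, z up, the work surface at z = 0. Lengths are in m, angles in degrees, forces in N, time in s.
With the tool pointing down it reaches from about 0.3 to 0.775 m from the base axis. Payload 14.6 kg.
Tool frame: the origin (TCP) lies midway between the tips of the shut fingers; the grasp point (between the pads) lies 19 mm behind it; z points along the fingers, y is the line along which they close (so a half turn about z gives the same grasp; the last joint's range is limited). The gripper opens to 94 mm and grips with 3 to 60 N. Pads are 16 mm wide; open, the fingers measure 119 mm over their backs; the gripper's body (75 mm by 177 mm) begins 78 mm behind the grasp point.
Start: joints at [-72.17, 17.183, 87.147, -0, 75.671, -3.816], TCP at [0.203, -0.511, 0.205] pointing down, gripper open.
Joint ranges: [-173.82, 173.82], [-45.26, 126.66], [13.44, 144.39], [-59.66, 239.66], [0, 175.72], [-146.38, 146.38]. Speed limits (degrees/s): [127.2, 127.2, 147.25, 180, 180, 180].

## Interface

Orientations are given as [roll, pitch, yaw] about the fixed x, y, z axes, in that order (R = Rz(yaw) Ry(pitch) Rx(roll)).
In Python, from workcell import ctrl gives the robot as it stands. The module is installed in compiled form; this text tells all that it offers.
- The arm moves only by the tool jog_arm, never from a script. Its argument "steps" is a list of rows, each an object with "slide": the shift along the tool's x, y, z each as a share of 0.08 m, from -1 to 1, a list of three; "twist": the turn about the tool's z as a share of 45 degrees, from -1 to 1; "claw": the closure, from -1 (fully open) to 1 (shut). In form: [{"slide": [x, y, z], "twist": twist, "claw": claw}, ...]. A call has 1 to 12 rows; each row is the pose to reach, as a shift and turn from the pose commanded when the call began, along the tool's axes at that moment; what a row does not reach only later rows make up. A row lasts 1/8 s, in which the tool goes at most 62.5 mm and 10.7 degrees, less where a joint would pass 70% of its speed; a pose out of reach is approached as far as the arm can. A call with a number of a shift or a turn outside -1 to 1 is refused whole. A call with a gripper value outside its range is refused whole. The fingers move at their own pace and stop on an object; the grip force is fixed at half the most. Time passes only in rows, so rows that repeat a pose let the fingers close. It gives the time, the measured TCP pose, the force, the opening and the grip force at its end, in the units of the state.
- ctrl.observe(): the state, without advancing time (a new reading comes with each control period).
- ctrl.get_image(name): name is "side" or "top"; returns the picture (420x560x3 uint8, red, green, blue); there is no depth.
- ctrl.get_calibration(name): a dict with "K" (3x3 intrinsics, pixels), "rvec" (rotation vector, rad) and "tvec" (3), from world to camera coordinates, as OpenCV has them. Camera axes: x right, y down, z forward; pixel columns grow to the right and rows downward; lengths in m; the calibration is good to about 2 mm. A picture is of the moment at which its call begins. get_calibration takes no time and is no camera call.
- ctrl.hand_in(): hands the job in; it is judged then, once.
The state is a dict: "time_s": time; "q": joint angles; "dq": joint speeds; "effort": joint torques, N m; "tool_pos": TCP position; "tcp_rot": TCP orientation; "force": force on the tool from outside, world axes, zero at the start; "wrist_torque": the same for the moment, N m; "width": finger opening in m; "grip_force": force on a finger pad.
Only numpy, scipy, OpenCV 4.12 (cv2) and the standard library are available. Lean on these libraries where they do the work, as an engineer would, in place of code of your own. Each camera call takes 0.05 s, during which the arm holds its last target. There are 200 camera calls.

## Task

On the model maker's bench, pack the blue pick-up body and the blue-capped paint jar into the long empty compartment of the wooden tray, the body lengthwise with its open cab up and the jar standing upright at one end of it, both sitting flat on the compartment's floor. Set them down, do not drop them in, and leave the white pick-up body where it is.

Things in the scene. Friction and masses are not known exactly. Their poses are not given: they have to be found in the camera images.
- tray: Fixed open wooden tray, 135 (x) by 200 (y) by 30 (z) mm. Origin: centre of its underside, on the bench. Walls and floor 5 mm thick, all rims at 30 mm. A wall along y parts it: on its -x side the empty compartment, 72 (x) by 190 (y) mm inside, centred at x = -26.5, y = 0 mm (body and jar fit end to end along y with 36 mm to spare); on its +x side a narrow one full of things below the rim.
- blue_body: Blue plastic pick-up body, 110 (x) by 50 (y) by 56 (z) mm, 90 g, loose. Origin: centre of its underside; +x to the bonnet, which points away from the robot within 25 degrees. Bonnet 30 mm high; cab frames rise to 56. At x = 0 a 20 mm wide door pillar on each side, 30 to 56 mm high: grip there across y (50 mm). 35 mm clear at its sides; its white twin stands some 180 mm off in y.
- blue_jar: Upright paint jar with a blue cap, 62 mm high, 80 g, loose. Origin: centre of its underside. Cap: the upper 20 mm, 44 mm in diameter; pale body 42 mm. One of three such jars in a row along y, centres about 100 mm apart (at least 70); the others have red and yellow caps. 40 mm clear on its robot side and far side.
- white_body: White pick-up body, same shape and size as the blue one, loose; not wanted, leave it where it is. Origin: centre of its underside, +x to the bonnet.
Things that resemble listed ones, but are neither listed nor needed, are in the scene too. What is shaped like the blue_jar but green or turquoise is not meant.

How it is judged (in metres and radians):
At the end, for the whole second after the job is handed in: Blue body and blue-capped jar rest on the floor of the empty compartment (undersides within 5 mm of it, origins within 22 mm of its centre line and between its ends), tilted under 8.5 degrees, the body along it within 14 degrees, either way round; white body within 30 mm of its start (x of blue_body in the frame of tray between -0.0485 and -0.0045 m and y of blue_body in the frame of tray between -0.048 and 0.048 m and z of blue_body in the frame of tray between 0.001 and 0.01 m and angle between each of blue_body, blue_jar's own z axis and vertical below 0.15 rad and linear speed of each of blue_body, blue_jar below 0.02 m/s and angular speed of each of blue_body, blue_jar below 0.2 rad/s and angle between the x axis of blue_body and the y axis of tray, either way round below 0.25 rad and x of blue_jar in the frame of tray between -0.0485 and -0.0045 m and y of blue_jar in the frame of tray between -0.082 and 0.082 m and z of blue_jar in the frame of tray between 0.001 and 0.01 m and distance of white_body from where it was at the start of the episode below 0.03 m); the robot touches nothing.
It fails at once if the blue body is let go more than 35 mm above the tray's floor (horizontal distance between blue_body and tray below 0.12 m and z of blue_body in the frame of tray above 0.04 m and contact force between the fingers and blue_body below 0.01 N).
It fails at once if the blue-capped jar is let go more than 35 mm above the tray's floor (horizontal distance between blue_jar and tray below 0.12 m and z of blue_jar in the frame of tray above 0.04 m and contact force between the fingers and blue_jar below 0.01 N).
It fails at once if the white body is moved more than 30 mm (distance of white_body from where it was at the start of the episode above 0.03 m).
It also fails if it takes over 56 s, if anything falls off the work surface, if the arm or the gripper's body presses on something with over 40 N, if the wrist force passes 120 N, or if a joint passes its speed limit or range.

## Working session

There is one attempt and no reset: what is moved stays moved. The work goes in short steps, Python scripts to look and compute and a tool call to move; the robot and the scene stay as the last step left them, time stands still between calls to the robot, and variables do not carry over. Pictures are saved under pics/ and viewed, at most 10 in all, crops included, and the job is handed in when it is done.

Besides the shell and the picture viewer there is one more tool, called by a JSON object that holds its "method" and its "body", one argument or row to a line. jog_arm: Moves the arm, as the interface text tells. Its arguments: {"type":"object","properties":{"steps":{"type":"array"}},"required":["steps"]}

```bash
mkdir -p pics; cat > h.py <<'E'
import numpy as np, cv2
from workcell import ctrl
def cal(n):
    c=ctrl.get_calibration(n); K=np.array(c["K"],float); R=cv2.Rodrigues(np.array(c["rvec"],float))[0]; t=np.array(c["tvec"],float).ravel(); return K,R,t
def ray(n,uv,z):
    K,R,t=cal(n); o=-R.T@t; d=R.T@np.linalg.inv(K)@np.array([uv[0],uv[1],1.]); return o+d*(z-o[2])/d[2]
def proj(n,p):
    K,R,t=cal(n); c=K@(R@np.array(p,float)+t); return c[:2]/c[2]
def snap(n,f=None):
    im=cv2.cvtColor(np.array(ctrl.get_image(n)),cv2.COLOR_RGB2BGR)
    if f: cv2.imwrite("pics/"+f,im)
    return im
E
python3 - <<'E'
from h import *
for n in("top","side"):
    snap(n,n+"0.png"); K,R,t=cal(n); print(n,(-R.T@t).round(3),K[0,0])
print(ctrl.observe())
E
```

```text
top [ 0.505 -0.091  0.848] 425.8328874133989
side [0.438 0.522 0.395] 419.33713615089266
{'time_s': 0.1, 'q': array([-7.21715790e+01,  1.72117353e+01,  8.71768188e+01, -1.48678510e-03,
        7.56697105e+01, -3.81374522e+00]), 'dq': array([ 0.03423224, -0.08701469,  0.01245662, -0.02163434, -0.05986735,
        0.12304243]), 'effort': array([ 4.04448219e-03, -5.32638717e+01, -3.53284979e+01,  7.10049109e-02,
        2.34556070e-02, -5.60051922e-05]), 'tool_pos': array([ 0.20278315, -0.51100066,  0.2049493 ]), 'tcp_rot': array([-1.79941769e+02, -2.43841556e-03,  2.16425337e+01]), 'force': array([0.33188628, 0.55971438, 0.44976633]), 'wrist_torque': array([-0.02959616, -0.04811466, -0.05617657]), 'grip_force': 0.0, 'width': 0.09385882211385402}
```

View pics/top0.png

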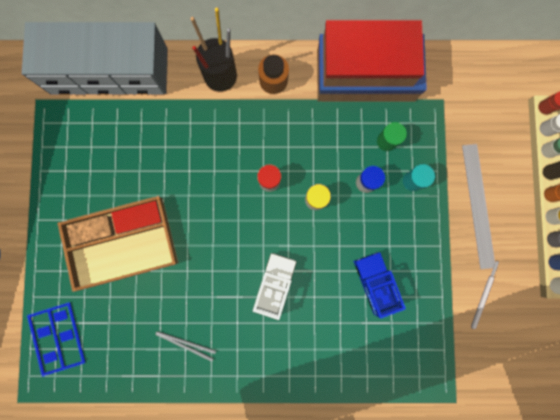

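View pics/side0.png

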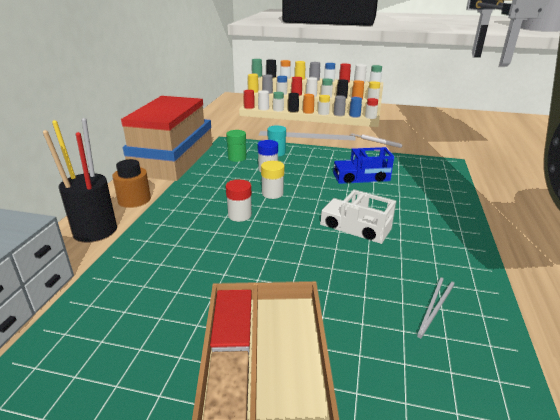

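Top view (up is +x, right is −y): the tray is at about (118,243), with its empty compartment at (125,257). The white body is at (275,286) and the blue body at (379,284), with its bonnet up, away from the robot. Jar candidates are red (269,177), yellow (318,196), blue (372,178), turquoise (423,176) and green (394,134). The blue one at (372,178) fits, being in the red/yellow row. The blue frame at (56,338) is flat, so it isn't the body. I'll confirm with a crop and measure.

```bash
cat > meas.py <<'E'
from h import *
im=cv2.imread("pics/top0.png"); hsv=cv2.cvtColor(im,cv2.COLOR_BGR2HSV)
m=cv2.inRange(hsv,(112,120,50),(130,255,255))
n,l,s,c=cv2.connectedComponentsWithStats(m)
for i in range(1,n):
    if s[i,4]>60: print("blue",s[i],c[i].round(1), cv2.minAreaRect(np.argwhere(l==i)[:,::-1].astype(np.float32)), ray("top",c[i],.062).round(4), ray("top",c[i],.03).round(4))
w=cv2.inRange(hsv,(8,90,60),(22,255,190)); w[:180]=0; w[310:]=0; w[:,185:]=0; w[:,:45]=0
n,l,s,c=cv2.connectedComponentsWithStats(w)
i=1+np.argmax(s[1:,4]); P=np.argwhere(l==i)[:,::-1].astype(np.float32)
r=cv2.minAreaRect(P); print("tray",s[i],r)
b=np.array([ray("top",q,.03)[:2] for q in cv2.boxPoints(r)]); print(b.round(4), np.linalg.norm(b-np.roll(b,1,0),axis=1).round(4), b.mean(0))
y=cv2.inRange(hsv,(18,40,150),(32,160,255)); y[:200]=0; y[300:]=0; y[:,185:]=0; y[:,50:60]=0; y[:,:50]=0
n,l,s,c=cv2.connectedComponentsWithStats(y); i=1+np.argmax(s[1:,4]); r=cv2.minAreaRect(np.argwhere(l==i)[:,::-1].astype(np.float32)); print("comp",r)
b=np.array([ray("top",q,.005)[:2] for q in cv2.boxPoints(r)]); print(b.round(4), np.linalg.norm(b-np.roll(b,1,0),axis=1).round(4), b.mean(0))
E
python3 meas.py
python3 - <<'E'
import cv2,numpy as np
a=cv2.imread("pics/top0.png")
A=cv2.resize(a[150:330,340:450],None,fx=3.3,fy=3.3,interpolation=cv2.INTER_CUBIC)
B=cv2.resize(a[190:300,50:185],None,fx=3,fy=3,interpolation=cv2.INTER_CUBIC)
s=cv2.imread("pics/side0.png")
C=cv2.resize(s[120:210,250:400],None,fx=2.7,fy=2.7,interpolation=cv2.INTER_CUBIC)
o=np.zeros((600,790,3),np.uint8); o[:A.shape[0],:A.shape[1]]=A; o[:B.shape[0],375:375+B.shape[1]]=B; o[335:335+C.shape[0],375:375+C.shape[1]]=C
cv2.imwrite("pics/crop1.png",o)
E
```

```text
blue [361 167  24  23 418] [372.1 177.6] ((372.2500305175781, 177.75001525878906), (21.21320343017578, 23.33452033996582), 45.0) [ 0.6454 -0.2762  0.062 ] [ 0.6511 -0.2838  0.03  ]
blue [ 355  253   50   64 1733] [379.6 285.1] ((379.5862121582031, 284.46551513671875), (62.20793533325195, 30.082645416259766), 68.19859313964844) [ 0.4471 -0.2852  0.062 ] [ 0.4447 -0.2932  0.03  ]
blue [ 28 303  57  73 664] [ 55.  339.6] ((55.740596771240234, 338.9383239746094), (64.03116607666016, 44.98077392578125), 75.61860656738281) [0.3496 0.3014 0.062 ] [0.3433 0.3174 0.03  ]
blue [ 53 311  14  11 104] [ 59.8 315.5] ((59.80000686645508, 315.3999938964844), (8.221921920776367, 12.649109840393066), 71.56504821777344) [0.3921 0.2949 0.062 ] [0.3875 0.3106 0.03  ]
blue [ 37 326  14  11 104] [ 43.5 331.3] ((43.443397521972656, 331.3018798828125), (8.241633415222168, 12.499811172485352), 74.05460357666016) [0.3641 0.3229 0.062 ] [0.3584 0.3398 0.03  ]
blue [ 60 330  13  11 103] [ 66.  335.4] ((65.94999694824219, 335.3500061035156), (8.22192096710205, 12.332881927490234), 71.56504821777344) [0.3571 0.2819 0.062 ] [0.3511 0.2971 0.03  ]
blue [ 43 352  14  11 109] [ 49.8 356.8] ((49.72641372680664, 356.7924499511719), (8.51635456085205, 12.774531364440918), 74.05460357666016) [0.3195 0.3092 0.062 ] [0.3119 0.3254 0.03  ]
tray [  58  197  119   94 2898] ((116.36531066894531, 243.08810424804688), (70.59642791748047, 109.17761993408203), 75.25643920898438)
[[0.5625 0.3297]
 [0.6166 0.1278]
 [0.4853 0.0899]
 [0.4329 0.2888]] [0.1359 0.2091 0.1367 0.2057] [0.52430428 0.20906596]
comp ((121.6763687133789, 256.28631591796875), (37.74757385253906, 95.33517456054688), 75.0685806274414)
[[0.5099 0.3078]
 [0.5586 0.1274]
 [0.4868 0.1064]
 [0.439  0.2853]] [0.0744 0.1868 0.0748 0.1852] [0.49856912 0.20672586]
```

View pics/crop1.png

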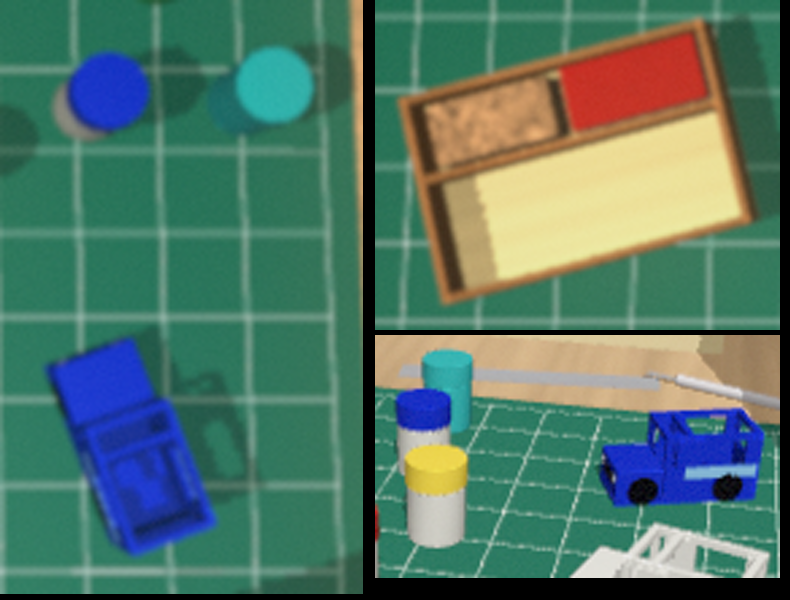

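The crop confirms it: the blue cap at top (372,178) sits on a pale jar, while its turquoise neighbour is turquoise all over. The blue pick-up has its bonnet towards the upper left. The tray's pale compartment is empty. Next I'll compute the poses from the bonnet and rear corners.

```bash
python3 - <<'E'
from h import *
f=lambda x,y:(340+x/3.3-.35,150+y/3.3-.35)
for nm,z,pts in(("front",.03,[(48,368),(133,338)]),("rear",.056,[(135,553),(215,522)])):
    a,b=[ray("top",f(*p),z)[:2] for p in pts]; print(nm,a.round(4),b.round(4),"w",np.linalg.norm(a-b).round(4)); 
    if nm=="front": F=(a+b)/2
    else: R=(a+b)/2
d=F-R; print("len",np.linalg.norm(d),"yaw",np.degrees(np.arctan2(d[1],d[0])),"centre",(F+R)/2)
C=(F+R)/2
print("side proj of centre pillars", [proj("side",[*(C+s*.025*np.array([-d[1],d[0]])/np.linalg.norm(d)),z]).round(0) for s in(1,-1) for z in (.03,.056)])
im=cv2.imread("pics/side0.png"); hsv=cv2.cvtColor(im,cv2.COLOR_BGR2HSV); m=cv2.inRange(hsv,(112,120,50),(130,255,255))
n,l,s,c=cv2.connectedComponentsWithStats(m)
for i in range(1,n):
    if s[i,4]>60: print(s[i],c[i].round(1))
print("jar top side px",proj("side",[.6454,-.2762,.062]).round(1))
for nm,p in(("yel",(318,196)),("red",(269,177)),("turq",(423,176)),("green",(394,134))): print(nm,ray("top",p,.062).round(3))
s=cv2.imread("pics/side0.png")
cv2.imwrite("pics/crop2.png",cv2.resize(s[130:245,310:410],None,fx=5,fy=5,interpolation=cv2.INTER_CUBIC))
E
```

```text
front [ 0.4897 -0.2459] [ 0.5069 -0.2954] w 0.0525
rear [ 0.3888 -0.2871] [ 0.4056 -0.3318] w 0.0478
len 0.10828789158704516 yaw 20.97131606784609 centre [ 0.44774393 -0.29003091]
side proj of centre pillars [array([366., 169.]), array([367., 157.]), array([358., 159.]), array([360., 148.])]
[258 140  20  16 274] [267.5 147.2]
[ 334  147   60   36 1287] [363.7 165.2]
jar top side px [267.9 143.1]
yel [ 0.611 -0.175  0.062]
red [ 0.646 -0.083  0.062]
turq [ 0.649 -0.371  0.062]
green [ 0.729 -0.32   0.062]
```

View pics/crop2.png

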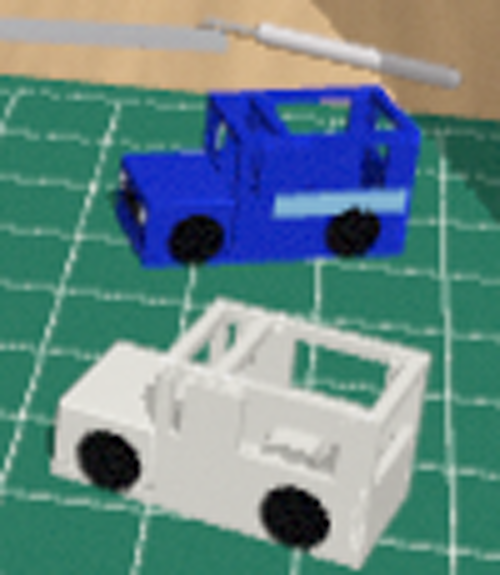

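Body centre is about (0.448, −0.290), yaw 21°. The measured size, 50 × 108 mm, agrees with the one given, and the side view puts the pillars on the solid door panel. The jar is at (0.645, −0.276) and the compartment centre at (0.4985, 0.205), with tray yaw 15°. The tool's yaw of 21.6° already suits the body, so I'll go above it.

{"method": "jog_arm", "body": {
  "steps": [
    {"slide":[0.7,-0.26,0],"twist":0,"claw":-1},
    {"slide":[0.97,-0.36,0],"twist":0,"claw":-1}
  ]
}}

```text
time_s: 0.35
tool_pos: [0.2656, -0.4542, 0.2052]
tcp_rot: [-180.0, -0.0, 21.7]
force: [-1.0, -1.2, 0.6]
width: 0.094
grip_force: 0.0
```

{"method": "jog_arm", "body": {
  "steps": [
    {"slide":[0.7,-0.26,0],"twist":0,"claw":-1},
    {"slide":[0.97,-0.36,0],"twist":0,"claw":-1}
  ]
}}

```text
time_s: 0.6
tool_pos: [0.3274, -0.3986, 0.2053]
tcp_rot: [-180.0, -0.0, 21.8]
force: [-0.3, 1.2, -0.9]
width: 0.0936
grip_force: 0.0
```

{"method": "jog_arm", "body": {
  "steps": [
    {"slide":[0.7,-0.26,0],"twist":0,"claw":-1},
    {"slide":[0.97,-0.36,0],"twist":0,"claw":-1}
  ]
}}

```text
time_s: 0.85
tool_pos: [0.3889, -0.3431, 0.2052]
tcp_rot: [-180.0, 0.0, 21.8]
force: [-0.3, -0.3, -0.5]
width: 0.0939
grip_force: 0.0
```

{"method": "jog_arm", "body": {
  "steps": [
    {"slide":[0.6,-0.22,0],"twist":0,"claw":-1},
    {"slide":[0.97,-0.36,0],"twist":0,"claw":-1},
    {"slide":[0.97,-0.36,0.5],"twist":0,"claw":-1},
    {"slide":[0.97,-0.36,1],"twist":0,"claw":-1},
    {"slide":[0.97,-0.36,1],"twist":0,"claw":-1},
    {"slide":[0.97,-0.36,1],"twist":0,"claw":-1}
  ]
}}

```text
time_s: 1.6
tool_pos: [0.4493, -0.2901, 0.1269]
tcp_rot: [179.9, -0.0, 21.6]
force: [-0.1, -0.3, 0.7]
width: 0.0941
grip_force: 0.0
```

```bash
python3 - <<'E'
from h import *
o=ctrl.observe(); print(o["time_s"],o["tool_pos"],o["tcp_rot"],o["q"])
a=snap("top","t1.png"); s=snap("side","s1.png")
A=cv2.resize(a[220:340,320:440],None,fx=3.3,fy=3.3,interpolation=cv2.INTER_CUBIC); B=cv2.resize(s[100:220,280:400],None,fx=3.3,fy=3.3,interpolation=cv2.INTER_CUBIC)
cv2.imwrite("pics/c3.png",np.hstack([A,B]))
E
```

```text
1.6 [ 0.44934709 -0.29008216  0.12694115] [ 1.79927712e+02 -4.51899398e-02  2.16364558e+01] [-3.67690001e+01  1.97075269e+01  9.48195679e+01  6.81611013e-04
  6.53876567e+01  3.15942892e+01]
```

View pics/c3.png

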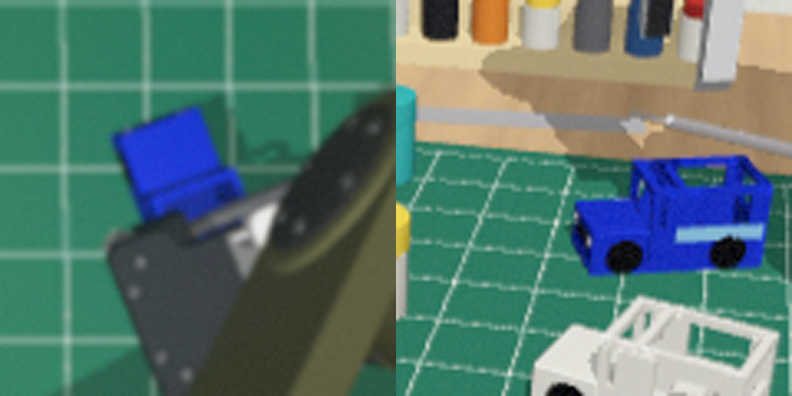

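The top crop shows the gripper centred over the cab, with the bonnet showing ahead of it. The side crop shows the body undisturbed and the fingers still well above it. I'll descend to TCP z ≈ 0.031 and grip.

{"method": "jog_arm", "body": {
  "steps": [
    {"slide":[0,0,0.4],"twist":0,"claw":-1},
    {"slide":[0,0,0.7],"twist":0,"claw":-1},
    {"slide":[0,0,1],"twist":0,"claw":-1},
    {"slide":[0,0,1],"twist":0,"claw":-1}
  ]
}}

```text
time_s: 2.2
tool_pos: [0.4487, -0.2895, 0.0453]
tcp_rot: [-179.9, 0.0, 21.6]
force: [-0.4, -0.3, 0.8]
width: 0.0938
grip_force: 0.0
```

{"method": "jog_arm", "body": {
  "steps": [
    {"slide":[0,0,0.1],"twist":0,"claw":-1},
    {"slide":[0,0,0.17],"twist":0,"claw":-1},
    {"slide":[0,0,0.17],"twist":0,"claw":-1},
    {"slide":[0,0,0.17],"twist":0,"claw":1},
    {"slide":[0,0,0.17],"twist":0,"claw":1},
    {"slide":[0,0,0.17],"twist":0,"claw":1},
    {"slide":[0,0,0.17],"twist":0,"claw":1},
    {"slide":[0,0,0.17],"twist":0,"claw":1},
    {"slide":[0,0,0.17],"twist":0,"claw":1},
    {"slide":[0,0,0.17],"twist":0,"claw":1}
  ]
}}

```text
time_s: 3.45
tool_pos: [0.4489, -0.2896, 0.0319]
tcp_rot: [-180.0, -0.0, 21.6]
force: [-0.5, 0.7, 1.4]
width: 0.0504
grip_force: 29.8
```

Gripped, with an opening of 50.4 mm and 29.8 N. Now lift, then work out the carry.

{"method": "jog_arm", "body": {
  "steps": [
    {"slide":[0,0,-0.3],"twist":0,"claw":1},
    {"slide":[0,0,-0.7],"twist":0,"claw":1},
    {"slide":[0,0,-1],"twist":0,"claw":1},
    {"slide":[0,0,-1],"twist":0,"claw":1}
  ]
}}

```text
time_s: 3.95
tool_pos: [0.4495, -0.2901, 0.113]
tcp_rot: [179.9, -0.1, 21.6]
force: [-0.1, 0.1, -1.5]
width: 0.0495
grip_force: 29.8
```

```bash
cat >> h.py <<'E'
def plan(goal,yaw,twists=(),p=None,y0=None):
    o=ctrl.observe(); p=np.array(o["tool_pos"][:2] if p is None else p); y=o["tcp_rot"][2] if y0 is None else y0; goal=np.array(goal); tw=list(twists)
    for k in range(12):
        r=np.radians(y); d=goal-p; s=np.array([d[0]*np.cos(r)+d[1]*np.sin(r), d[0]*np.sin(r)-d[1]*np.cos(r)])/.08
        f=max(1,abs(s).max()); s=(s/f).round(2); t=tw.pop(0) if tw else 0
        print("slide",s,"twist",t); s=s*.08
        p=p+[s[0]*np.cos(r)+s[1]*np.sin(r), s[0]*np.sin(r)-s[1]*np.cos(r)]; y-=45*t
        if f==1 and not tw: break
    print("end",p,y)
E
python3 -c "
from h import *
o=ctrl.observe();print(o['tool_pos'],o['width'],o['grip_force'],o['force'])
plan((.4897,.2378),105,(-.93,-.92))"
```

```text
[ 0.44946351 -0.29006868  0.11303656] 0.049543184388886455 29.83457835383888 [-0.12154122  0.13979354 -1.49452905]
slide [ 0.49 -1.  ] twist -0.93
slide [ 1.   -0.41] twist -0.92
slide [1.   0.35] twist 0
slide [1.   0.35] twist 0
slide [1.   0.35] twist 0
slide [1.   0.35] twist 0
slide [0.18 0.06] twist 0
end [0.48963393 0.23816769] 104.8977055066301
```

{"method": "jog_arm", "body": {
  "steps": [
    {"slide":[0.12,-0.25,0],"twist":-0.2,"claw":1},
    {"slide":[0.25,-0.5,0],"twist":-0.43,"claw":1},
    {"slide":[0.37,-0.75,0],"twist":-0.66,"claw":1},
    {"slide":[0.49,-1,0],"twist":-0.93,"claw":1},
    {"slide":[0.49,-1,0],"twist":-0.93,"claw":1}
  ]
}}

```text
time_s: 4.58
tool_pos: [0.4555, -0.1997, 0.1106]
tcp_rot: [-179.9, -0.0, 63.6]
force: [-0.7, -0.4, -0.9]
width: 0.05
grip_force: 29.8
```

{"method": "jog_arm", "body": {
  "steps": [
    {"slide":[0.25,-0.1,0],"twist":-0.2,"claw":1},
    {"slide":[0.5,-0.2,0],"twist":-0.43,"claw":1},
    {"slide":[0.75,-0.3,0],"twist":-0.66,"claw":1},
    {"slide":[1,-0.41,0],"twist":-0.92,"claw":1},
    {"slide":[1,-0.41,0],"twist":-0.92,"claw":1}
  ]
}}

```text
time_s: 5.2
tool_pos: [0.462, -0.1143, 0.1112]
tcp_rot: [-180.0, -0.0, 104.9]
force: [0.2, 0.1, -1.9]
width: 0.05
grip_force: 29.8
```

{"method": "jog_arm", "body": {
  "steps": [
    {"slide":[0.5,0.17,0],"twist":0,"claw":1},
    {"slide":[1,0.35,0],"twist":0,"claw":1}
  ]
}}

```text
time_s: 5.45
tool_pos: [0.4687, -0.0304, 0.1114]
tcp_rot: [-180.0, 0.0, 104.5]
force: [-0.1, -0.0, -1.2]
width: 0.0498
grip_force: 29.8
```

{"method": "jog_arm", "body": {
  "steps": [
    {"slide":[0.5,0.17,0],"twist":0,"claw":1},
    {"slide":[1,0.35,0],"twist":0,"claw":1}
  ]
}}

```text
time_s: 5.7
tool_pos: [0.4755, 0.0546, 0.1115]
tcp_rot: [-180.0, 0.0, 104.5]
force: [-0.1, -0.6, -1.2]
width: 0.0497
grip_force: 29.8
```

{"method": "jog_arm", "body": {
  "steps": [
    {"slide":[0.5,0.17,0],"twist":0,"claw":1},
    {"slide":[1,0.35,0],"twist":0,"claw":1}
  ]
}}

```text
time_s: 5.95
tool_pos: [0.4821, 0.1392, 0.1114]
tcp_rot: [-180.0, 0.0, 104.5]
force: [-0.0, -0.2, -1.6]
width: 0.0499
grip_force: 29.8
```

{"method": "jog_arm", "body": {
  "steps": [
    {"slide":[0.5,0.17,0],"twist":0,"claw":1},
    {"slide":[1,0.35,0],"twist":0,"claw":1},
    {"slide":[1,0.35,0],"twist":0,"claw":1},
    {"slide":[1,0.35,0],"twist":0,"claw":1}
  ]
}}

```text
time_s: 6.45
tool_pos: [0.4884, 0.2223, 0.1113]
tcp_rot: [-180.0, 0.0, 104.7]
force: [0.4, -1.2, -0.9]
width: 0.0499
grip_force: 29.8
```

```bash
python3 - <<'E'
from h import *
o=ctrl.observe(); print(o["time_s"],o["tool_pos"],o["tcp_rot"],o["width"],o["grip_force"])
plan((.4897,.2378),105)
a=snap("top","t2.png"); s=snap("side","s2.png")
A=cv2.resize(a[170:320,40:220],None,fx=2.2,fy=2.2,interpolation=cv2.INTER_CUBIC); B=cv2.resize(s[120:420,160:380],(396,540))
o=np.zeros((540,800,3),np.uint8);o[:A.shape[0],:A.shape[1]]=A;o[:540,400:796]=B
cv2.imwrite("pics/c4.png",o)
E
```

```text
6.45 [0.48838821 0.22234056 0.11127174] [-1.79950365e+02  1.85756689e-02  1.04705569e+02] 0.04992021248905707 29.834510397777194
slide [0.18 0.06] twist 0
end [0.48937551 0.23748735] 104.70556926176923
```

View pics/c4.png

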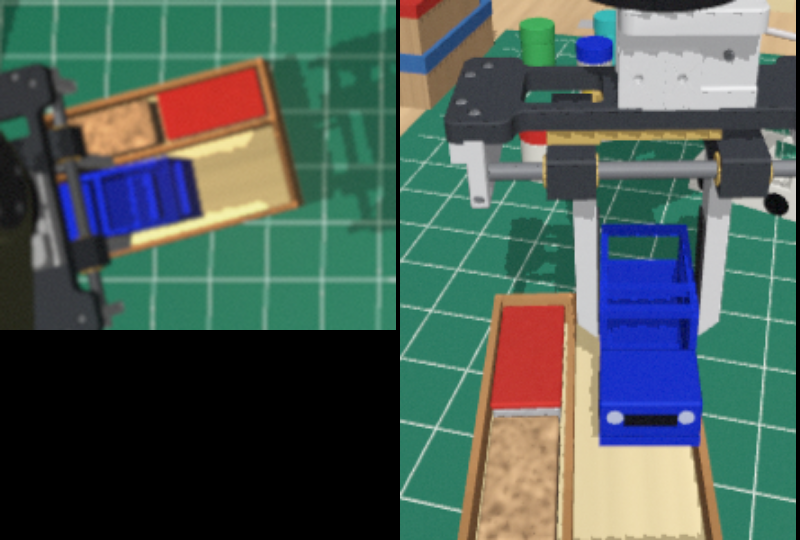

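Held level in the gripper and lined up along the compartment. The side view shows the headlights at about (650,416) in the crop and the body between the compartment walls. I'll go forward a little and lower it to just above the floor.

{"method": "jog_arm", "body": {
  "steps": [
    {"slide":[0.15,0.05,0],"twist":0,"claw":1},
    {"slide":[0.15,0.05,0.2],"twist":0,"claw":1},
    {"slide":[0.15,0.05,0.4],"twist":0,"claw":1},
    {"slide":[0.15,0.05,0.6],"twist":0,"claw":1},
    {"slide":[0.15,0.05,0.75],"twist":0,"claw":1},
    {"slide":[0.15,0.05,0.85],"twist":0,"claw":1},
    {"slide":[0.15,0.05,0.89],"twist":0,"claw":1},
    {"slide":[0.15,0.05,0.89],"twist":0,"claw":1},
    {"slide":[0.15,0.05,0.89],"twist":0,"claw":1}
  ]
}}

```text
time_s: 7.68
tool_pos: [0.4892, 0.2362, 0.0411]
tcp_rot: [180.0, -0.0, 104.9]
force: [0.3, 0.0, -1.5]
width: 0.0499
grip_force: 29.8
```

```bash
python3 - <<'E'
from h import *
o=ctrl.observe(); print(o["time_s"],o["tool_pos"],o["tcp_rot"],o["width"],o["grip_force"],o["force"])
a=snap("top","t3.png"); s=snap("side","s3.png")
A=cv2.resize(a[170:320,40:220],None,fx=2.2,fy=2.2,interpolation=cv2.INTER_CUBIC); B=cv2.resize(s[200:420,180:360],(400,489))
o=np.zeros((540,800,3),np.uint8);o[:A.shape[0],:A.shape[1]]=A;o[:489,400:800]=B
cv2.imwrite("pics/c5.png",o)
E
```

```text
7.675 [0.48915933 0.23617093 0.04109499] [ 1.79955161e+02 -6.58701301e-03  1.04893492e+02] 0.04988691770684928 29.83443940349389 [ 0.28739805  0.04204075 -1.53091862]
```

View pics/c5.png

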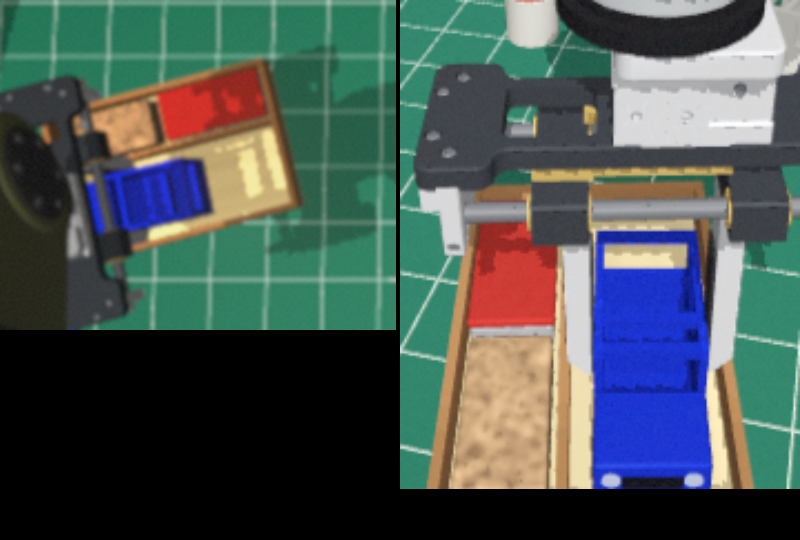

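Body is centred between the walls and about 4 mm above the floor. Lower it the rest and release.

{"method": "jog_arm", "body": {
  "steps": [
    {"slide":[0,0,0.03],"twist":0,"claw":1},
    {"slide":[0,0,0.055],"twist":0,"claw":1},
    {"slide":[0,0,0.055],"twist":0,"claw":1},
    {"slide":[0,0,0.055],"twist":0,"claw":1}
  ]
}}

```text
time_s: 8.28
tool_pos: [0.489, 0.2361, 0.0369]
tcp_rot: [180.0, -0.0, 104.9]
force: [-4.1, -1.6, 8.4]
width: 0.0498
grip_force: 29.8
```

{"method": "jog_arm", "body": {
  "steps": [
    {"slide":[0,0,0],"twist":0,"claw":-0.4},
    {"slide":[0,0,0],"twist":0,"claw":-0.4},
    {"slide":[0,0,0],"twist":0,"claw":-0.4},
    {"slide":[0,0,0],"twist":0,"claw":-0.4},
    {"slide":[0,0,-0.2],"twist":0,"claw":-0.4},
    {"slide":[0,0,-0.6],"twist":0,"claw":-0.4},
    {"slide":[0,0,-1],"twist":0,"claw":-0.4},
    {"slide":[0,0,-1],"twist":0,"claw":-0.4},
    {"slide":[0,0,-1],"twist":0,"claw":-0.4}
  ]
}}

```text
time_s: 9.4
tool_pos: [0.4887, 0.236, 0.1162]
tcp_rot: [-180.0, 0.0, 104.9]
force: [0.1, 0.7, 0.3]
width: 0.0659
grip_force: 0.0
```

```bash
python3 -c "
from h import *
o=ctrl.observe();print(o['time_s'],o['tool_pos'],o['width'])
plan((.647,-.275),90,(.33,))"
```

```text
9.4 [0.48870342 0.23599876 0.11618906] 0.06590567776451639
slide [-1.    0.04] twist 0.33
slide [-1.    0.31] twist 0
slide [-1.    0.31] twist 0
slide [-1.    0.31] twist 0
slide [-1.    0.31] twist 0
slide [-1.    0.31] twist 0
slide [-0.43  0.13] twist 0
end [ 0.64710456 -0.27478375] 90.04540950537339
```

Floor contact was 8 N before release, and the arm is clear. On to the jar, passing at z 0.116 above the 62 mm jars.

{"method": "jog_arm", "body": {
  "steps": [
    {"slide":[-0.5,0.02,0],"twist":0.17,"claw":-0.5},
    {"slide":[-1,0.04,0],"twist":0.33,"claw":-0.5},
    {"slide":[-1,0.04,0],"twist":0.33,"claw":-0.5}
  ]
}}

```text
time_s: 9.78
tool_pos: [0.5127, 0.1577, 0.1154]
tcp_rot: [-179.9, 0.0, 89.8]
force: [0.6, 0.2, -0.3]
width: 0.0705
grip_force: 0.0
```

{"method": "jog_arm", "body": {
  "steps": [
    {"slide":[-0.5,0.15,0],"twist":0,"claw":-0.5},
    {"slide":[-1,0.31,0],"twist":0,"claw":-0.5}
  ]
}}

```text
time_s: 10.02
tool_pos: [0.5372, 0.0797, 0.1156]
tcp_rot: [-179.9, -0.0, 90.2]
force: [0.1, 1.1, 0.7]
width: 0.0705
grip_force: 0.0
```

{"method": "jog_arm", "body": {
  "steps": [
    {"slide":[-0.5,0.15,0],"twist":0,"claw":-0.5},
    {"slide":[-1,0.31,0],"twist":0,"claw":-0.5}
  ]
}}

```text
time_s: 10.28
tool_pos: [0.5623, -0.0007, 0.1156]
tcp_rot: [-179.9, -0.0, 90.2]
force: [0.5, 0.4, 0.2]
width: 0.0704
grip_force: 0.0
```

{"method": "jog_arm", "body": {
  "steps": [
    {"slide":[-0.5,0.15,0],"twist":0,"claw":-0.5},
    {"slide":[-1,0.31,0],"twist":0,"claw":-0.5}
  ]
}}

```text
time_s: 10.52
tool_pos: [0.5873, -0.0806, 0.1155]
tcp_rot: [-179.9, -0.0, 90.2]
force: [-0.3, 0.2, -0.2]
width: 0.07
grip_force: 0.0
```

{"method": "jog_arm", "body": {
  "steps": [
    {"slide":[-0.5,0.15,0],"twist":0,"claw":-0.5},
    {"slide":[-1,0.31,0],"twist":0,"claw":-0.5}
  ]
}}

```text
time_s: 10.78
tool_pos: [0.6123, -0.1605, 0.1154]
tcp_rot: [-179.9, -0.0, 90.2]
force: [-0.7, 0.0, -0.8]
width: 0.0704
grip_force: 0.0
```

{"method": "jog_arm", "body": {
  "steps": [
    {"slide":[-0.5,0.15,0],"twist":0,"claw":-0.5},
    {"slide":[-1,0.31,0],"twist":0,"claw":-0.5}
  ]
}}

```text
time_s: 11.02
tool_pos: [0.6373, -0.2404, 0.1153]
tcp_rot: [-179.9, -0.0, 90.2]
force: [0.1, 1.1, -0.4]
width: 0.0704
grip_force: 0.0
```

{"method": "jog_arm", "body": {
  "steps": [
    {"slide":[-0.43,0.13,0],"twist":0,"claw":-0.5},
    {"slide":[-0.43,0.13,0],"twist":0,"claw":-0.5},
    {"slide":[-0.43,0.13,0],"twist":0,"claw":-0.5},
    {"slide":[-0.43,0.13,0],"twist":0,"claw":-0.5}
  ]
}}

```text
time_s: 11.52
tool_pos: [0.6475, -0.2733, 0.1162]
tcp_rot: [-180.0, -0.0, 90.1]
force: [-0.4, -0.3, 0.2]
width: 0.0706
grip_force: 0.0
```

```bash
python3 - <<'E'
from h import *
o=ctrl.observe(); print(o["time_s"],o["tool_pos"],o["tcp_rot"],o["width"])
plan((.647,-.277),90)
a=snap("top","t4.png"); s=snap("side","s4.png")
A=cv2.resize(a[120:320,50:250],(400,400)); B=cv2.resize(s[80:220,210:350],(400,400),interpolation=cv2.INTER_CUBIC)
cv2.imwrite("pics/c6.png",np.hstack([A,B]))
hsv=cv2.cvtColor(s,cv2.COLOR_BGR2HSV); m=cv2.inRange(hsv,(112,120,50),(130,255,255)); m[:, :230]=0; m[180:]=0
n,l,st,c=cv2.connectedComponentsWithStats(m)
print([(st[i],c[i].round(1)) for i in range(1,n) if st[i,4]>60])
P=o["tool_pos"]; print("cap-mid expected px",proj("side",[.647,-.277,.05]),"tcp px",proj("side",P))
E
```

```text
11.525 [ 0.64747223 -0.27330333  0.11621602] [-1.79985701e+02 -1.43595388e-02  9.01450329e+01] 0.07060459611243461
slide [-0.05 -0.01] twist 0
end [ 0.64668235 -0.27730535] 90.1450329075732
[(array([258, 140,  20,  16, 276], dtype=int32), array([267.5, 147.1]))]
cap-mid expected px [267.35283055 148.24498149] tcp px [266.40122727 118.56151726]
```

View pics/c6.png

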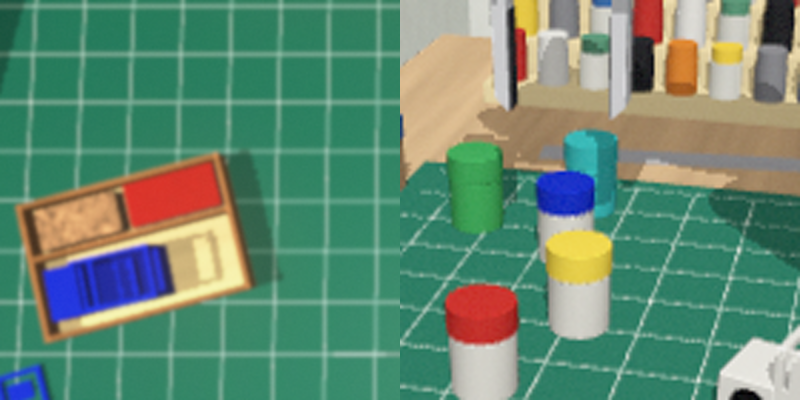

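The body sits flat along the compartment, with free floor at the −y end. The fingers straddle the blue cap in the side view: the cap is at (267,147), against a predicted (267,148). Descend and grip the cap.

{"method": "jog_arm", "body": {
  "steps": [
    {"slide":[-0.05,-0.01,0.4],"twist":0,"claw":-0.5},
    {"slide":[-0.05,-0.01,0.7],"twist":0,"claw":-0.5},
    {"slide":[-0.05,-0.01,1],"twist":0,"claw":-0.5},
    {"slide":[-0.05,-0.01,1],"twist":0,"claw":-0.5}
  ]
}}

```text
time_s: 12.12
tool_pos: [0.6457, -0.2779, 0.0346]
tcp_rot: [-179.8, -0.1, 90.1]
force: [-0.4, 0.4, 0.0]
width: 0.0703
grip_force: 0.0
```

{"method": "jog_arm", "body": {
  "steps": [
    {"slide":[0,0,0.03],"twist":0,"claw":-0.5},
    {"slide":[0,0,0.03],"twist":0,"claw":1},
    {"slide":[0,0,0.03],"twist":0,"claw":1},
    {"slide":[0,0,0.03],"twist":0,"claw":1},
    {"slide":[0,0,0.03],"twist":0,"claw":1},
    {"slide":[0,0,0.03],"twist":0,"claw":1},
    {"slide":[0,0,0.03],"twist":0,"claw":1}
  ]
}}

```text
time_s: 13.0
tool_pos: [0.6467, -0.2788, 0.0342]
tcp_rot: [180.0, 0.0, 90.0]
force: [0.0, 1.4, 4.7]
width: 0.0432
grip_force: 30.0
```

{"method": "jog_arm", "body": {
  "steps": [
    {"slide":[0,0,-0.3],"twist":0,"claw":1},
    {"slide":[0,0,-0.7],"twist":0,"claw":1},
    {"slide":[0,0,-1],"twist":0,"claw":1},
    {"slide":[0,0,-1],"twist":0,"claw":1}
  ]
}}

```text
time_s: 13.5
tool_pos: [0.6471, -0.279, 0.1153]
tcp_rot: [179.9, 0.1, 90.0]
force: [-0.8, 0.1, -0.8]
width: 0.0435
grip_force: 30.0
```

```bash
python3 - <<'E'
from h import *
im=cv2.imread("pics/t4.png"); hsv=cv2.cvtColor(im,cv2.COLOR_BGR2HSV); m=cv2.inRange(hsv,(112,120,50),(130,255,255))
m[:,200:]=0; m[300:]=0
n,l,s,c=cv2.connectedComponentsWithStats(m)
i=1+np.argmax(s[1:,4]); P=np.argwhere(l==i)[:,::-1]
u=np.array([-.2588,.9659]); C=np.array([.4985,.205])
W=np.array([ray("top",p,.061)[:2] for p in P]); print("rear tray-y (z=61)",((W-C)@u).min().round(4))
plan((.5148,.1441),105,(-.33,))
E
```

```text
rear tray-y (z=61) -0.0385
slide [ 1.   -0.31] twist -0.33
slide [ 1.   -0.04] twist 0
slide [ 1.   -0.04] twist 0
slide [ 1.   -0.05] twist 0
slide [ 1.   -0.04] twist 0
slide [ 0.49 -0.03] twist 0
end [0.51441805 0.1440343 ] 104.8942979224806
```

Jar gripped (43.4 mm, 30 N) and lifted. The rear of the body ends at tray y ≈ −0.022, so there is 73 mm free for the 44 mm jar. I'll carry it 20 mm higher.

{"method": "jog_arm", "body": {
  "steps": [
    {"slide":[0.1,-0.03,-0.25],"twist":-0.1,"claw":1},
    {"slide":[0.5,-0.15,-0.25],"twist":-0.2,"claw":1},
    {"slide":[1,-0.31,-0.25],"twist":-0.33,"claw":1},
    {"slide":[1,-0.31,-0.25],"twist":-0.33,"claw":1}
  ]
}}

```text
time_s: 14.0
tool_pos: [0.6208, -0.1963, 0.1323]
tcp_rot: [-179.9, -0.1, 105.1]
force: [0.5, 0.4, -1.6]
width: 0.0435
grip_force: 30.0
```

{"method": "jog_arm", "body": {
  "steps": [
    {"slide":[0.5,-0.02,0],"twist":0,"claw":1},
    {"slide":[1,-0.04,0],"twist":0,"claw":1}
  ]
}}

```text
time_s: 14.25
tool_pos: [0.5973, -0.122, 0.1323]
tcp_rot: [-179.9, -0.0, 104.8]
force: [0.8, 0.2, -0.9]
width: 0.0437
grip_force: 30.0
```

{"method": "jog_arm", "body": {
  "steps": [
    {"slide":[0.5,-0.02,0],"twist":0,"claw":1},
    {"slide":[1,-0.04,0],"twist":0,"claw":1}
  ]
}}

```text
time_s: 14.5
tool_pos: [0.5738, -0.0452, 0.1326]
tcp_rot: [-179.9, -0.0, 104.8]
force: [-0.1, 0.0, -0.3]
width: 0.0437
grip_force: 30.0
```

{"method": "jog_arm", "body": {
  "steps": [
    {"slide":[0.5,-0.02,0],"twist":0,"claw":1},
    {"slide":[1,-0.05,0],"twist":0,"claw":1}
  ]
}}

```text
time_s: 14.75
tool_pos: [0.5494, 0.0311, 0.1327]
tcp_rot: [-179.9, -0.0, 104.8]
force: [0.1, 0.0, -0.9]
width: 0.0436
grip_force: 30.0
```

{"method": "jog_arm", "body": {
  "steps": [
    {"slide":[0.5,-0.02,0],"twist":0,"claw":1},
    {"slide":[1,-0.04,0],"twist":0,"claw":1}
  ]
}}

```text
time_s: 15.0
tool_pos: [0.5259, 0.1076, 0.1327]
tcp_rot: [-179.9, -0.0, 104.8]
force: [0.2, -0.6, -0.3]
width: 0.0434
grip_force: 30.0
```

{"method": "jog_arm", "body": {
  "steps": [
    {"slide":[0.3,-0.02,0],"twist":0,"claw":1},
    {"slide":[0.49,-0.03,0],"twist":0,"claw":1},
    {"slide":[0.49,-0.03,0],"twist":0,"claw":1},
    {"slide":[0.49,-0.03,0],"twist":0,"claw":1}
  ]
}}

```text
time_s: 15.5
tool_pos: [0.5142, 0.1435, 0.1336]
tcp_rot: [-180.0, 0.0, 104.8]
force: [0.5, -0.2, -2.4]
width: 0.0435
grip_force: 30.0
```

```bash
python3 - <<'E'
from h import *
o=ctrl.observe(); print(o["time_s"],o["tool_pos"],o["tcp_rot"],o["width"],o["grip_force"])
plan((.5148,.1446),105)
a=snap("top","t5.png"); s=snap("side","s5.png")
A=cv2.resize(a[170:320,40:220],None,fx=2.2,fy=2.2,interpolation=cv2.INTER_CUBIC); B=cv2.resize(s[180:420,170:370],(400,480))
o=np.zeros((480,800,3),np.uint8);o[:A.shape[0],:A.shape[1]]=A;o[:480,400:800]=B
cv2.imwrite("pics/c7.png",o)
E
```

```text
15.5 [0.51417593 0.14348406 0.13358266] [-1.79981072e+02  7.23133558e-03  1.04844388e+02] 0.04351113319395295 29.99976933002472
slide [0.01 0.01] twist 0
end [0.51474427 0.14446232] 104.84438757472705
```

View pics/c7.png

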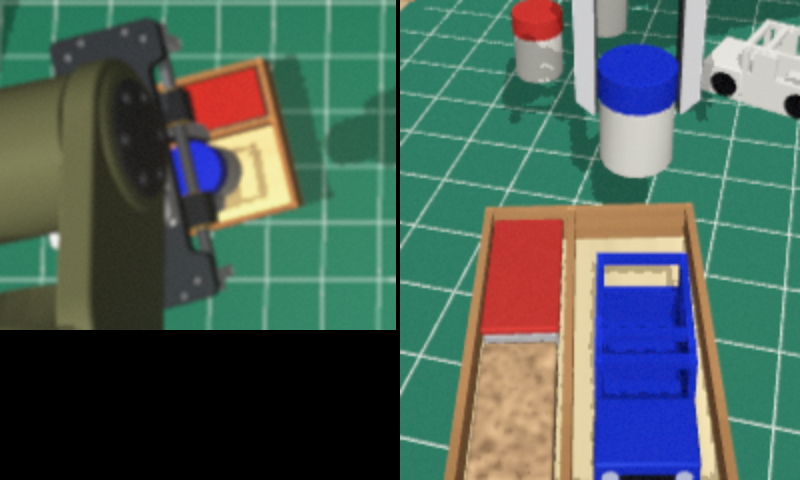

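The jar hangs upright over the free end. By TCP positions it will have about 17 mm to the body and 10 mm to the end wall. The body sits flat. Lower it.

{"method": "jog_arm", "body": {
  "steps": [
    {"slide":[0.01,0.01,0.3],"twist":0,"claw":1},
    {"slide":[0.01,0.01,0.55],"twist":0,"claw":1},
    {"slide":[0.01,0.01,0.8],"twist":0,"claw":1},
    {"slide":[0.01,0.01,1],"twist":0,"claw":1},
    {"slide":[0.01,0.01,1],"twist":0,"claw":1},
    {"slide":[0.01,0.01,1],"twist":0,"claw":1}
  ]
}}

```text
time_s: 16.35
tool_pos: [0.5149, 0.1452, 0.0545]
tcp_rot: [179.9, 0.0, 104.9]
force: [-0.6, 0.2, -0.7]
width: 0.0433
grip_force: 30.0
```

{"method": "jog_arm", "body": {
  "steps": [
    {"slide":[0,0,0.07],"twist":0,"claw":1},
    {"slide":[0,0,0.13],"twist":0,"claw":1},
    {"slide":[0,0,0.13],"twist":0,"claw":1},
    {"slide":[0,0,0.13],"twist":0,"claw":1}
  ]
}}

```text
time_s: 16.85
tool_pos: [0.5145, 0.1453, 0.0435]
tcp_rot: [180.0, 0.0, 104.9]
force: [0.4, -0.9, -1.1]
width: 0.0432
grip_force: 30.0
```

4 mm to go (floor contact is expected at TCP z ≈ 0.039).

{"method": "jog_arm", "body": {
  "steps": [
    {"slide":[0,0,0.03],"twist":0,"claw":1},
    {"slide":[0,0,0.055],"twist":0,"claw":1},
    {"slide":[0,0,0.055],"twist":0,"claw":1},
    {"slide":[0,0,0.055],"twist":0,"claw":1}
  ]
}}

```text
time_s: 17.35
tool_pos: [0.5145, 0.1453, 0.0392]
tcp_rot: [180.0, -0.0, 104.9]
force: [-1.4, -0.4, 2.3]
width: 0.0434
grip_force: 30.0
```

The upward force of 2.3 N means it's on the floor. Release, lift and look.

{"method": "jog_arm", "body": {
  "steps": [
    {"slide":[0,0,0],"twist":0,"claw":-0.4},
    {"slide":[0,0,0],"twist":0,"claw":-0.4},
    {"slide":[0,0,0],"twist":0,"claw":-0.4},
    {"slide":[0,0,0],"twist":0,"claw":-0.4},
    {"slide":[0,0,-0.2],"twist":0,"claw":-0.4},
    {"slide":[0,0,-0.6],"twist":0,"claw":-0.4},
    {"slide":[0,0,-1],"twist":0,"claw":-0.4},
    {"slide":[0,0,-1],"twist":0,"claw":-0.4}
  ]
}}

```text
time_s: 18.35
tool_pos: [0.5157, 0.1456, 0.1223]
tcp_rot: [179.7, 0.0, 104.9]
force: [0.1, -0.5, -1.0]
width: 0.0662
grip_force: 0.0
```

{"method": "jog_arm", "body": {
  "steps": [
    {"slide":[-0.5,0,-0.5],"twist":0,"claw":-0.4},
    {"slide":[-1,0,-1],"twist":0,"claw":-0.4},
    {"slide":[-1,0,-1],"twist":0,"claw":-0.4}
  ]
}}

```text
time_s: 18.73
tool_pos: [0.5363, 0.0661, 0.2016]
tcp_rot: [179.8, 0.1, 104.7]
force: [0.1, 0.8, -0.6]
width: 0.0658
grip_force: 0.0
```

{"method": "jog_arm", "body": {
  "steps": [
    {"slide":[-0.5,0,0],"twist":0,"claw":-0.4},
    {"slide":[-1,0,0],"twist":0,"claw":-0.4},
    {"slide":[-1,0,0],"twist":0,"claw":-0.4},
    {"slide":[-1,0,0],"twist":0,"claw":-0.4},
    {"slide":[-1,0,0],"twist":0,"claw":-0.4}
  ]
}}

```text
time_s: 19.35
tool_pos: [0.5553, -0.0081, 0.1987]
tcp_rot: [-180.0, -0.0, 105.0]
force: [0.3, 0.1, 0.0]
width: 0.066
grip_force: 0.0
```

```bash
python3 - <<'E'
from h import *
a=snap("top","t6.png"); s=snap("side","s6.png")
A=cv2.resize(a[180:340,40:310],(395,234),interpolation=cv2.INTER_CUBIC); B=cv2.resize(s[180:420,170:410],(400,400))
o=np.zeros((400,800,3),np.uint8);o[:234,:395]=A;o[:,400:]=B
cv2.imwrite("pics/c8.png",o); o=ctrl.observe(); print(o["time_s"],o["tool_pos"],o["dq"].round(2))
hsv=cv2.cvtColor(a,cv2.COLOR_BGR2HSV); m=cv2.inRange(hsv,(112,120,50),(130,255,255)); m[300:]=0; m[:,230:]=0
n,l,st,c=cv2.connectedComponentsWithStats(m)
for i in range(1,n):
    if st[i,4]>60:
        p=ray("top",c[i],.067)[:2]-np.array([.4985,.205]); print(st[i],c[i].round(1),"tray rel x,y",(p@[.9659,.2588]-.0265).round(4),(p@[-.2588,.9659]).round(4))
E
```

```text
19.45 [ 0.55539694 -0.00844464  0.19897565] [-0.38 -0.06 -0.31 -0.06  0.05 -0.17]
[137 237  20  23 356] [146.4 248.4] tray rel x,y -0.029 -0.0662
[ 71 251  18  31 341] [ 79.2 264.5] tray rel x,y -0.0259 0.0587
```

View pics/c8.png

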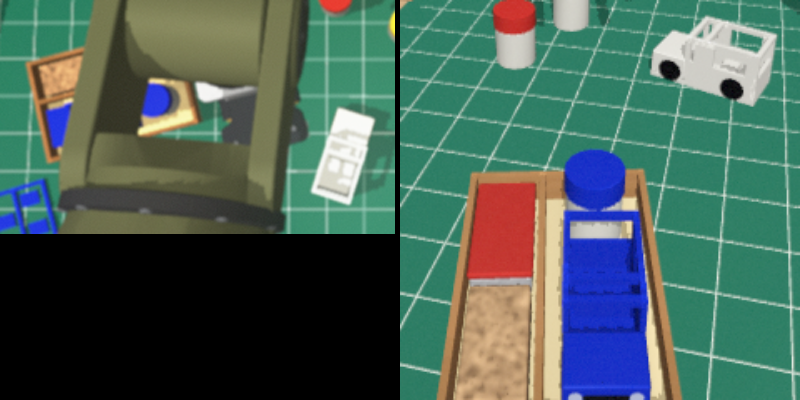

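The jar stands upright at the −y end at tray (−0.029, −0.066) (side crop, cap at (595,180)). The body is flat along the compartment, the white body is untouched, and the arm is clear. Handing in.

```bash
python3 -c "
from workcell import ctrl
print(ctrl.hand_in())"
```

```text
the job is handed in; nothing more can be done
None
```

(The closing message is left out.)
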